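Stop the key machine and flip its cutter guard open

ROBOT

A 6-joint arm with a two-finger parallel gripper is mounted at the origin on the work surface. World frame = base frame: x ahead of the robot, y to its left, z up, the work surface at z = 0. Lengths are in m, angles in rad, forces in N, time in s.
With the tool pointing down it reaches from about 0.375 to 0.925 m from the base axis. Payload 5.7 kg.
Tool frame: the origin (TCP) lies between the finger pads; the fingertips stand 22 mm ahead of it and the grasp point (between the pads) lies 3 mm ahead of it (finger_overhang is the distance from the TCP to the fingertips, in m); z points along the fingers, y is the line along which they close (so a half turn about z gives the same grasp; the last joint's range is limited). The gripper opens to 88 mm and grips with 3 to 60 N. Pads are 20 mm wide; open, the fingers measure 115 mm over their backs; the gripper's body (75 mm by 178 mm) begins 61 mm behind the grasp point.
Start: joints at [-0.115, 0.359, 1.51, -0, 1.272, -0.115], TCP at [0.6, -0, 0.211] pointing down, gripper open.
Joint ranges: [-2.97, 2.97], [-1.01, 2.36], [0.21, 2.38], [-0.96, 4.11], [0.2, 2.71], [-2.98, 2.98]. Speed limits (rad/s): [2.39, 2.39, 3.14, 3.14, 3.14, 3.14].

INTERFACE

Orientations are given as a unit quaternion [w, x, y, z].
In Python, from rig import sense, get_image, camera_info, finish_job, boxes_of, landmark_of, finger_overhang gives the robot as it stands. The module is installed in compiled form; this text tells all that it offers.
- The arm moves only by the tool jog_arm, never from a script. Its argument "targets" is a list that holds one entry, the list of rows, each a list of 5 numbers: the closure in counts, from 0 (fully open) to 255 (shut), then the shift along the tool's x, y, z in m, then the turn about the tool's z in rad. A call has 1 to 10 rows; each row is the pose to reach, as a shift and turn from the pose commanded when the call began, along the tool's axes at that moment; what a row does not reach only later rows make up. A row lasts 1/10 s, in which the tool goes at most 50 mm and 8.59 degrees, less where a joint would pass 70% of its speed; a pose out of reach is approached as far as the arm can. A call with a gripper value outside its range is refused whole. The fingers move at their own pace and stop on an object; the grip force is fixed at half the most. Time passes only in rows, so rows that repeat a pose let the fingers close. It gives the time, the measured TCP pose, the force, the opening and the grip force at its end, in the units of the state.
- sense(): the state, without advancing time (a new reading comes with each control period).
- get_image(name): name is "scene" or "side" or "wrist"; returns the picture (384x512x3 uint8, red, green, blue); there is no depth.
- camera_info(name): a dict with "fx", "fy", "cx", "cy" (pixels), "cam_to_world" (4x4, takes a point from camera to world coordinates); the wrist camera has in their place "mount" (4x4, takes a point from camera to tool coordinates, whose origin is the TCP and whose axes are the flange's). Camera axes: x right, y down, z forward; pixel columns grow to the right and rows downward; lengths in m; the calibration is good to about 2 mm. A picture is of the moment at which its call begins: read the wrist's pose just before it. camera_info takes no time and is no camera call.
- finish_job(): hands the job in; it is judged then, once.
Trained networks look in the newest picture that a camera, given by its name, has taken for a name from the list of things; names that differ only in an ending like _2 or _b are one class to them, and where a whole thing is asked for, a point or a joint stands for the part that bears it (a point fixed in the world has none). Each returns a list of dicts, best first, with "score" (0 to 1); they miss things now and then, are a little off and sometimes report something else, mostly with a low value. They report only what shows in the picture. A call takes as long as a camera call. They do not tell look-alikes from the thing itself.
- boxes_of(camera, label): "centre" ([column, row] in pixels, amid what is visible of it).
- landmark_of(camera, label): "centre" ([column, row] in pixels: a listed point, or the origin of a listed thing).
The state is a dict: "clock": time; "q": joint angles; "joint_vel": joint speeds; "joint_efforts": joint torques, N m; "eef_pos": TCP position; "ee_rot": TCP orientation; "wrist_force": force on the tool from outside, world axes, zero at the start; "moment": the same for the moment, N m; "gripper_width": finger opening in m; "gripper_force": force on a finger pad.
Only numpy, scipy, OpenCV 4.12 (cv2) and the standard library are available. Lean on these libraries where they do the work, as an engineer would, in place of code of your own. Each camera call takes 0.05 s, during which the arm holds its last target. There are 200 camera calls.

TASK

Make the key cutting machine ready for the next key: first push the mushroom-shaped stop button on the switch box fully in, so that it stays in, and only then push the arched cutter guard up and over backwards (the ledge on its front is there for the fingertips) until it lies back on its rest and stays open by its own weight. Pushing is all it takes: nothing is picked up, the small start button is not pressed, and the locks, the loose keys and the screwdriver stay where they are.

Things in the scene. Friction and masses are not known exactly. Their poses are not given: they have to be found in the camera images.
- machine: key duplicating machine screwed to the bench: grey base 300 (x) by 330 (y) by 65 mm high, flat chip tray in front. Origin: centre of the base, at bench height; x points to the machine's back, y to its left, z up. Arched cutter guard at the back of its right half; in front of that a carriage with two key vices and wing knobs, under 130 mm above the bench. Spindle head, motor and belt cover left of the guard, under 170 mm.
- guard (a joint): angle of the cutter guard about its rear hinge (axis along the machine's y), rad: 0 = shut, grows as its front is pushed up and back; about 1.0 = balance point; 1.58 = lying back on the rubber rest. Free hinge: short of the balance point it falls shut, beyond it it falls back and stays by its weight. Mass 0.22 to 0.45 kg; pushing the ledge level to the back takes about 4 to 8 N.
- guard_hinge (a point): on the guard's hinge axis, middle of the guard's width, 135 mm above the bench; stays with the machine (90 mm behind, 40 mm right of its origin; same axes). The guard is an arched cover of 3 mm sheet, open below, 100 mm wide (y). Shut, it reaches 135 mm forward (-x) of the axis and 85 mm above it; its lower edge is level with the axis; its flat front wall is 46 mm high.
- guard_edge (a point): middle of the lower edge of the guard's front wall, moving with the guard: 135 mm from the hinge axis, shut at hinge height.
- guard_ledge (a point): middle of the front face of the guard's black finger ledge, moving with the guard: 70 mm wide (y), 10 mm thick, standing 17 mm out from the front wall. Shut, this point is 153 mm in front of and 41 mm above the hinge axis, 176 mm above the bench. As the guard swings the underside of the ledge turns towards the operator; a fingertip reaching about 10 mm below the ledge can follow it all the way.
- switchbox: grey bench switch box, 80 mm (its x) by 150 mm (its y) by 70 mm high, fixed beside the machine, to its left or right. Origin: centre of its underside on the bench. On its top: the large mushroom-headed stop button 36 mm to +y of the centre and the small flat start button 38 mm to -y.
- stop (a joint): travel of the mushroom stop button, m: 0 = out, 0.006 = fully in. It takes about 3 N, has no return spring and stays where it is pushed.
- stop_top (a point): middle of the domed top of the mushroom stop button: head 40 mm across, top 101 mm above the bench when out; pressed straight down.
- start (a joint): travel of the small start button (head 20 mm across, in a 36 mm steel collar, top 87 mm above the bench), m: 0 = out, 0.004 = fully in; springs back. To be left alone.
- padlock: brass padlock standing upright near the switch box, 50 x 24 x 82 mm; origin at the centre of its underside. Leave alone.
- cylinder_lock: brass lock cylinder lying near the switch box, 65 mm long, 17 mm wide, 33 mm high; origin at the centre of its underside. Leave alone.
- key_a: brass key blank, 64 mm long and 3 mm thick, lying in the machine's chip tray. Leave alone.
- key_b: steel key blank, 64 mm long and 3 mm thick, lying in the machine's chip tray. Leave alone.
- driver: screwdriver, 190 mm long, lying on the bench. Leave alone.
Things that resemble listed ones, but are neither listed nor needed, are in the scene too. What is shaped like the switchbox but brown is not meant.

How it is judged:
On the way, in this order (a step that is already met when the one before it is completed fails the run):
1. the stop button is pushed fully in while the guard is still shut (value of joint stop above 0.0045 m and value of joint guard below 0.15 rad), for 0.1 s.
2. the guard lies back on its rest (value of joint guard above 1.45 rad), for 0.2 s.
At the end, for the whole second after the job is handed in: The stop button is in (more than 4.5 of its 6 mm), the guard lies at rest on its rear rest (beyond 1.45 rad), the start button is out, and each of the loose things is within 30 mm of where it started (value of joint stop above 0.0045 m and value of joint guard above 1.45 rad and velocity of joint guard between -0.1 and 0.1 rad/s and value of joint start below 0.002 m and distance of each of padlock, cylinder_lock, key_a, key_b, driver from where it was at the start of the episode below 0.03 m); the robot touches nothing.
It fails at once if the start button is pressed (value of joint start above 0.002 m).
It fails at once if a lock, key or screwdriver is lifted, carried or shoved more than 30 mm (distance of any of padlock, cylinder_lock, key_a, key_b, driver from where it was at the start of the episode above 0.03 m).
It fails at once if the padlock is knocked over (angle between padlock's own z axis and vertical above 0.6 rad).
It also fails if it takes over 48 s, if anything falls off the work surface, if the arm or the gripper's body presses on something with over 40 N, if the wrist force passes 120 N, or if a joint passes its speed limit or range.

## Working session

There is one attempt and no reset: what is moved stays moved. The work goes in short steps, Python scripts to look and compute and a tool call to move; the robot and the scene stay as the last step left them, time stands still between calls to the robot, and variables do not carry over. Pictures are saved under pics/ and viewed, at most 10 in all, crops included, and the job is handed in when it is done.

Besides the shell and the picture viewer there is one more tool, called as name([rows], argument=value, ...), one row to a line, values as JSON. jog_arm: Moves the arm, as the interface text tells. Its arguments: {"type":"object","properties":{"targets":{"type":"array"}},"required":["targets"]}

```bash
mkdir -p pics; cat > h.py <<'E'
import numpy as np, cv2
from rig import *
def ray(cam,px):
    c=camera_info(cam); 
    if 'mount' in c:
        from scipy.spatial.transform import Rotation as R
        s=sense(); T=np.eye(4); q=s['ee_rot']; T[:3,:3]=R.from_quat([q[1],q[2],q[3],q[0]]).as_matrix(); T[:3,3]=s['eef_pos']; M=T@np.array(c['mount'])
    else: M=np.array(c['cam_to_world'])
    d=M[:3,:3]@np.array([(px[0]-c['cx'])/c['fx'],(px[1]-c['cy'])/c['fy'],1]); return M[:3,3],d/np.linalg.norm(d)
def atz(cam,px,z):
    o,d=ray(cam,px); return o+d*(z-o[2])/d[2]
def tri(r):
    A=sum(np.eye(3)-np.outer(d,d) for o,d in r); b=sum((np.eye(3)-np.outer(d,d))@o for o,d in r)
    return np.linalg.solve(A,b)
E
python3 - <<'E'
from h import *
s=sense(); print(s['clock'],s['eef_pos'],s['ee_rot'],s['wrist_force'],finger_overhang)
ims=[]
for c in ('scene','side'):
    im=get_image(c); cv2.imwrite(f'pics/{c}0.png',im[:,:,::-1])
    for n,z in (('stop_top',.101),('guard_ledge',.176),('guard_edge',.135),('guard_hinge',.135),('switchbox',0),('machine',0),('padlock',0),('cylinder_lock',0),('driver',0)):
        for r in landmark_of(c,n)[:3]:
            print(c,n,round(r['score'],2),np.round(r['centre'],1),np.round(atz(c,r['centre'],z),3))
E
```

```text
0.0 [5.99298494e-01 4.55311101e-05 2.10015740e-01] [-7.08299362e-04  7.07104576e-01  7.07108396e-01 -5.77262378e-04] [0.38561049 0.29077658 0.29717844] 0.022
scene stop_top 0.43 [319.2 147. ] [0.233 0.389 0.101]
scene stop_top 0.41 [350.  188.9] [0.508 0.412 0.101]
scene guard_ledge 0.75 [243.2 196.7] [ 0.538 -0.004  0.176]
scene guard_edge 0.83 [248.3 207.9] [0.554 0.01  0.135]
scene guard_hinge 0.56 [254.5 233.4] [0.675 0.003 0.135]
scene switchbox 0.83 [337.7 209.4] [0.506 0.377 0.   ]
scene switchbox 0.78 [306.7 164.7] [0.215 0.35  0.   ]
scene machine 0.72 [258.4 242.7] [0.601 0.036 0.   ]
scene padlock 0.69 [350.6 226.9] [0.605 0.389 0.   ]
scene cylinder_lock 0.59 [325.6 191.3] [0.396 0.369 0.   ]
scene driver 0.68 [373.8 190.9] [0.439 0.56  0.   ]
side stop_top 0.77 [233.3 296.1] [0.254 0.385 0.101]
side stop_top 0.5 [148.2 258. ] [0.507 0.421 0.101]
side stop_top 0.28 [248.2 165.2] [ 0.655 -0.145  0.101]
side guard_ledge 0.64 [249.1 170.6] [ 0.532 -0.002  0.176]
side guard_edge 0.56 [247.8 181.3] [ 0.54  -0.005  0.135]
side guard_hinge 0.57 [213.1 168. ] [0.685 0.    0.135]
side guard_hinge 0.26 [143.6 261.6] [0.468 0.462 0.135]
side switchbox 0.94 [165.2 281.9] [0.501 0.381 0.   ]
side switchbox 0.75 [245.5 322.7] [ 0.243  0.353 -0.   ]
side machine 0.98 [227.3 218.1] [0.587 0.041 0.   ]
side padlock 0.66 [144.3 262.1] [0.61  0.363 0.   ]
side cylinder_lock 0.71 [192.2 293.4] [0.414 0.365 0.   ]
side driver 0.82 [127.1 330.7] [0.438 0.552 0.   ]
side driver 0.7 [224.9 214.8] [0.606 0.031 0.   ]
```

```bash
python3 -c "
import cv2,numpy as np
a=cv2.imread('pics/scene0.png');b=cv2.imread('pics/side0.png')
cv2.imwrite('pics/a.png',cv2.resize(a[100:300,170:430],None,fx=3,fy=3,interpolation=2))
cv2.imwrite('pics/b.png',cv2.resize(b[120:370,80:340],None,fx=2.4,fy=2.4,interpolation=2))"
```

```text
(no output)
```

View pics/a.png

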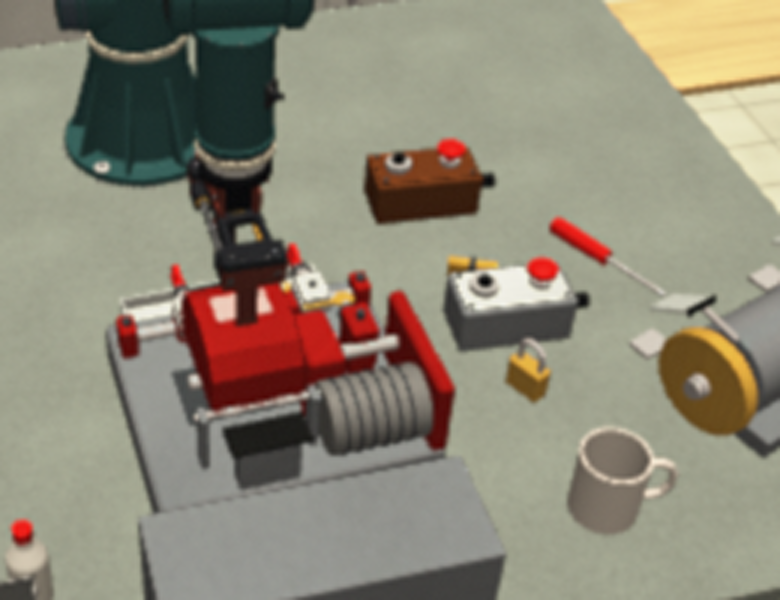

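View pics/b.png

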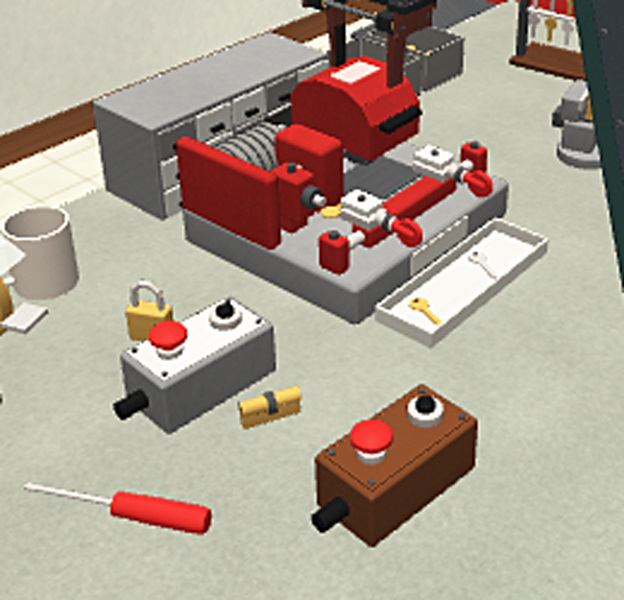

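```bash
python3 - <<'E'
from h import *
P={'ledge':((243.2,196.7),(249.1,170.6)),'edge':((248.3,207.9),(247.8,181.3)),'hinge':((254.5,233.4),(213.1,168)),'stop':((350,188.9),(148.2,258)),'mach':((258.4,242.7),(227.3,218.1)),'box':((337.7,209.4),(165.2,281.9)),'padlock':((350.6,226.9),(144.3,262.1)),'cyl':((325.6,191.3),(192.2,293.4))}
for k,(a,b) in P.items(): 
    r=[ray('scene',a),ray('side',b)]; print(k,np.round(tri(r),3))
for c in ('scene','side'): print(c,np.round(ray(c,(256,192)),3), camera_info(c)['fx'])
# fingertip projections
for c in ('scene','side'):
    ci=camera_info(c); M=np.linalg.inv(np.array(ci['cam_to_world']))
    for p in ((.55,0,.188),(.65,0,.188),(.6,0,.211)):
        q=M@np.array([*p,1]); print(c,p,q[0]/q[2]*ci['fx']+ci['cx'],q[1]/q[2]*ci['fy']+ci['cy'])
im=get_image('wrist'); cv2.imwrite('pics/w0.png',im[:,:,::-1])
print(sense()['gripper_width'],camera_info('wrist'))
for n in ('guard_ledge','guard_edge'):
    for r in landmark_of('wrist',n)[:2]: print(n,r,atz('wrist',r['centre'],.176))
E
```

```text
ledge [ 0.535 -0.004  0.174]
edge [0.543 0.005 0.133]
hinge [0.68  0.003 0.139]
stop [0.508 0.416 0.099]
mach [ 0.594  0.036 -0.006]
box [ 0.504  0.379 -0.003]
padlock [0.606 0.377 0.008]
cyl [0.407 0.367 0.008]
scene [[ 1.658 -0.251  1.23 ]
 [-0.719  0.187 -0.669]] 457.40455363478026
side [[-0.257  0.953  0.807]
 [ 0.541 -0.68  -0.495]] 451.31365955886884
scene (0.55, 0, 0.188) 245.02540534028728 196.2229570609994
scene (0.65, 0, 0.188) 252.03151436935326 216.70112164636902
scene (0.6, 0, 0.211) 248.4467647058975 201.1124676078057
side (0.55, 0, 0.188) 244.38236451656994 165.61304105509907
side (0.65, 0, 0.188) 220.57240922917435 156.38146330507473
side (0.6, 0, 0.211) 232.20295186552966 154.22524538596304
0.0877144985661916 {'fx': 297.64058585537924, 'fy': 297.64058585537924, 'cx': 260.0983211088514, 'cy': 192.44039954254632, 'mount': array([[ 4.78799275e-04, -9.65885875e-01, -2.58967658e-01,
         6.98147363e-02],
       [ 9.99999652e-01,  2.85417729e-04,  7.84337924e-04,
         8.98664677e-04],
       [-6.83666961e-04, -2.58967943e-01,  9.65885675e-01,
        -1.74568417e-01],
       [ 0.00000000e+00,  0.00000000e+00,  0.00000000e+00,
         1.00000000e+00]])}
guard_ledge {'centre': [170.6, 211.3], 'score': 0.88} [ 0.53474549 -0.0008109   0.176     ]
```

View pics/w0.png

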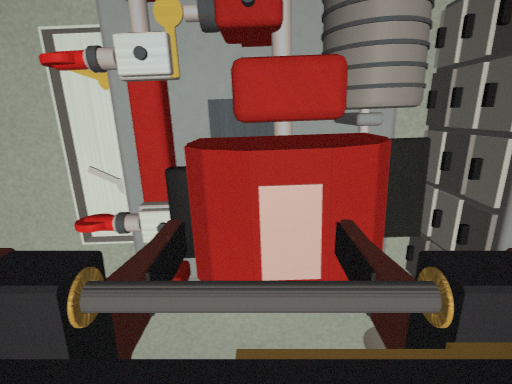

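The grey, white-topped box (scene 338,209 / side 165,282) is the switch box. The brown one (scene 307,165 / side 246,323) is the look-alike. The side crop clearly shows grey against brown, so the stop is at about (0.508, 0.416, 0.10). The wrist view shows the fingers over or inside the guard, with the ledge near (175,211), so I'll rise straight up first.

jog_arm([
  [[0,0,0,-0.01,0],[0,0,0,-0.02,0],[0,0,0,-0.04,0]],
])

```text
clock: 1.45
eef_pos: [0.5993, 0.0, 0.251]
ee_rot: [-0.001, 0.707, 0.707, -0.001]
wrist_force: [0.6, 0.2, -0.2]
gripper_width: 0.0877
gripper_force: 0.0
```

jog_arm([
  [[255,0,0,-0.04,0],[255,0.05,-0.01,-0.05,0],[255,0.1,-0.02,-0.05,0],[255,0.15,-0.03,-0.05,0],[255,0.2,-0.04,-0.05,0],[255,0.245,-0.05,-0.05,0],[255,0.29,-0.06,-0.05,0],[255,0.335,-0.07,-0.05,0],[255,0.38,-0.08,-0.04,0],[255,0.416,-0.091,-0.01,0]],
])

```text
clock: 2.45
eef_pos: [0.5106, 0.4202, 0.265]
ee_rot: [0.001, 0.707, 0.707, 0.004]
wrist_force: [-0.7, 0.5, 0.7]
gripper_width: 0.0111
gripper_force: 0.0
```

jog_arm([
  [[255,0,0,0,0],[255,0,0,0,0]],
])

```text
clock: 2.65
eef_pos: [0.5084, 0.4163, 0.2609]
ee_rot: [0.0, 0.706, 0.708, -0.001]
wrist_force: [0.3, 0.3, -0.1]
gripper_width: 0.0007
gripper_force: 0.0
```

```bash
python3 - <<'E'
from h import *
s=sense(); print(s['clock'],s['eef_pos'],s['ee_rot'],s['wrist_force'],s['gripper_width'])
im=get_image('wrist'); cv2.imwrite('pics/w1.png',im[:,:,::-1])
for n,z in (('stop_top',.101),('switchbox',0)):
    for r in landmark_of('wrist',n)[:2]: print(n,r,atz('wrist',r['centre'],z))
get_image('side')
for r in landmark_of('side','guard_ledge')[:2]: print(r)
E
```

```text
2.65 [0.5084111  0.41634514 0.26085005] [ 1.29759199e-04  7.06414983e-01  7.07797631e-01 -6.07821549e-04] [ 0.29088629  0.34579209 -0.09611879] 0.0006715260916540203
stop_top {'centre': [34.4, 198.7], 'score': 0.88} [0.24669069 0.38784415 0.101     ]
stop_top {'centre': [257.5, 177.0], 'score': 0.68} [0.50830844 0.41368178 0.101     ]
switchbox {'centre': [257.4, 182.0], 'score': 0.84} [0.50784353 0.38435871 0.        ]
switchbox {'centre': [91.2, 201.4], 'score': 0.66} [0.25348888 0.35427578 0.        ]
{'centre': [250.0, 168.0], 'score': 0.68}
```

View pics/w1.png

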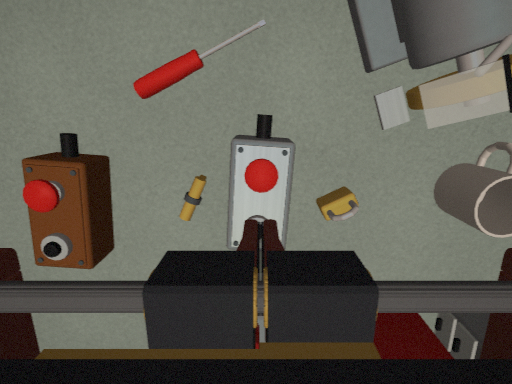

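The grey box is under the gripper. Its red mushroom at (261,176) is directly below the fingertips and the brown box is at (65,210), so I can press.

jog_arm([
  [[255,0,0,0.045,0],[255,0,0,0.09,0],[255,0,0,0.115,0],[255,0,0,0.13,0],[255,0,0,0.137,0],[255,0,0,0.141,0],[255,0,0,0.144,0],[255,0,0,0.146,0],[255,0,0,0.146,0],[255,0,0,0.146,0]],
])

```text
clock: 3.9
eef_pos: [0.5093, 0.4163, 0.1155]
ee_rot: [0.0, 0.707, 0.707, 0.0]
wrist_force: [-0.5, -0.2, -0.6]
gripper_width: 0.0006
gripper_force: 0.0
```

jog_arm([
  [[255,0,0,0.002,0],[255,0,0,0.003,0],[255,0,0,0.003,0]],
])

```text
clock: 4.2
eef_pos: [0.5088, 0.4159, 0.1116]
ee_rot: [-0.0, 0.707, 0.707, -0.0]
wrist_force: [-0.6, -0.7, 0.4]
gripper_width: 0.0005
gripper_force: 0.0
```

```bash
python3 - <<'E'
from h import *
s=sense(); print(s['eef_pos'],s['wrist_force'],s['joint_efforts'])
a=get_image('side'); b=get_image('scene')
A=cv2.resize(a[190:310,100:220],(400,400),interpolation=2); B=cv2.resize(b[140:260,290:410],(400,400),interpolation=2)
cv2.imwrite('pics/p2.png',np.hstack([A,B])[:,:,::-1])
for c in ('side','scene'):
  for n in ('stop_top','switchbox'): 
    for r in landmark_of(c,n)[:2]: print(c,n,r)
E
```

```text
[0.50877376 0.41590803 0.11164377] [-0.62898367 -0.70291635  0.35717157] [ 7.05021030e-04 -5.98752666e+01 -2.45064443e+01  6.32609124e-02
 -5.92696946e-02  2.35707848e-04]
side stop_top {'centre': [232.6, 299.2], 'score': 0.68}
side stop_top {'centre': [164.3, 281.3], 'score': 0.65}
side switchbox {'centre': [246.2, 323.7], 'score': 0.81}
side switchbox {'centre': [163.8, 282.3], 'score': 0.77}
scene stop_top {'centre': [320.6, 146.4], 'score': 0.61}
scene stop_top {'centre': [351.3, 186.7], 'score': 0.56}
scene switchbox {'centre': [309.1, 167.6], 'score': 0.97}
scene switchbox {'centre': [337.0, 207.0], 'score': 0.93}
```

View pics/p2.png

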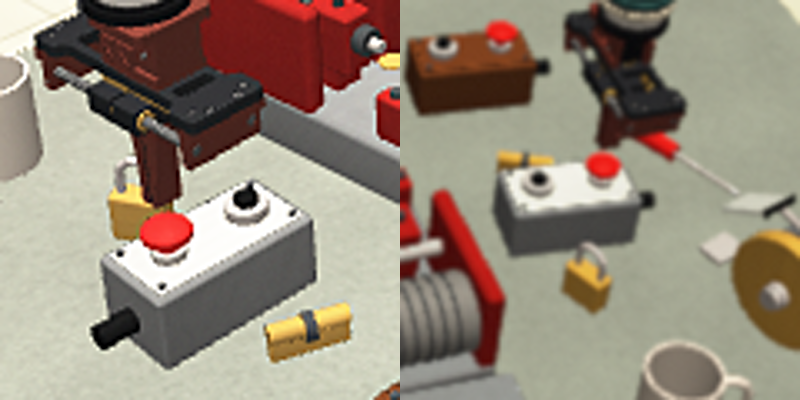

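The fingertips appear just above the mushroom in both views, at side about (148,251) and scene about (351,182), so nothing is touching yet. The tips must be higher than the pose reading implies. I'll measure where they really are.

```bash
python3 - <<'E'
from h import *
print('tip',tri([ray('side',(148.5,252)),ray('scene',(351.5,182.5))]))
print('cap',tri([ray('side',(150,260)),ray('scene',(350.5,188.5))]))
for c in ('scene','side'):
    ci=camera_info(c); M=np.linalg.inv(np.array(ci['cam_to_world']))
    for z in (.0896,.101,.112,.13):
        q=M@np.array([.509,.416,z,1]); print(c,z,q[0]/q[2]*ci['fx']+ci['cx'],q[1]/q[2]*ci['fy']+ci['cy'])
a=get_image('side'); b=get_image('scene')
A=cv2.resize(a[232:272,130:170],(400,400),interpolation=0); B=cv2.resize(b[165:205,330:370],(400,400),interpolation=0)
cv2.imwrite('pics/p3.png',np.hstack([A,B])[:,:,::-1])
E
```

```text
tip [0.50003495 0.41968843 0.12331368]
cap [0.50214247 0.41806551 0.09600044]
scene 0.0896 350.72769014731034 191.1133781406793
scene 0.101 351.18311299458117 188.84173997303435
scene 0.112 351.62640971687705 186.63058662402284
scene 0.13 352.36009831897496 182.9709655890232
side 0.0896 149.5619060915249 260.4181075613449
side 0.101 149.10528174763795 256.828322422634
side 0.112 148.66018597339365 253.3291699637784
side 0.13 147.92215173593533 247.52706069615755
```

View pics/p3.png

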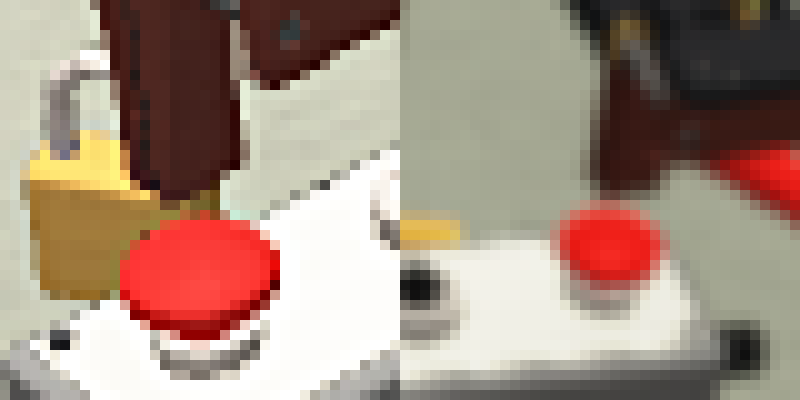

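The tip really floats about 20 mm above the cap, which I triangulate at about 0.122 against 0.10. I'll keep going down, watching the force.

jog_arm([
  [[255,0,0,0.008,0],[255,0,0,0.013,0],[255,0,0,0.015,0],[255,0,0,0.017,0],[255,0,0,0.019,0],[255,0,0,0.019,0]],
])

```text
clock: 5.2
eef_pos: [0.5088, 0.4159, 0.0925]
ee_rot: [-0.0, 0.707, 0.707, -0.0]
wrist_force: [0.0, -0.3, -0.6]
gripper_width: 0.0007
gripper_force: 0.0
```

jog_arm([
  [[255,0,0,0.001,0],[255,0,0,0.002,0],[255,0,0,0.003,0],[255,0,0,0.004,0]],
])

```text
clock: 5.6
eef_pos: [0.5091, 0.4161, 0.089]
ee_rot: [-0.0, 0.707, 0.707, 0.0]
wrist_force: [-0.7, -0.6, 3.3]
gripper_width: 0.0004
gripper_force: 1.5
```

jog_arm([
  [[255,0,0,0.001,0],[255,0,0,0.002,0],[255,0,0,0.003,0]],
])

```text
clock: 5.9
eef_pos: [0.509, 0.4161, 0.086]
ee_rot: [-0.0, 0.707, 0.707, 0.0]
wrist_force: [-0.3, -0.1, 3.2]
gripper_width: 0.0003
gripper_force: 1.5
```

jog_arm([
  [[255,0,0,0.001,0],[255,0,0,0.002,0],[255,0,0,0.003,0],[255,0,0,0.003,0]],
])

```text
clock: 6.3
eef_pos: [0.5091, 0.4161, 0.0832]
ee_rot: [-0.0, 0.707, 0.707, 0.0]
wrist_force: [-0.7, -0.8, 5.4]
gripper_width: 0.0004
gripper_force: 2.7
```

jog_arm([
  [[255,0,0,0.001,0],[255,0,0,0.002,0],[255,0,0,0.002,0]],
])

```text
clock: 6.6
eef_pos: [0.5092, 0.4162, 0.0828]
ee_rot: [0.0, 0.707, 0.707, 0.0]
wrist_force: [-3.8, -2.7, 16.8]
gripper_width: 0.0005
gripper_force: 7.9
```

The button bottoms out: force jumps to 17 N after about 6 mm of travel at 3 N. So the real tip is at reading + 0.012. Next I'll rise, turn by -90° (the gripper's narrow side toward the guard, camera on the operator side) and go in front of the ledge.

jog_arm([
  [[255,0,0,-0.05,0],[255,0,0,-0.1,0],[255,-0.02,0,-0.14,-0.14],[255,-0.065,0,-0.16,-0.28],[255,-0.115,0,-0.17,-0.42],[255,-0.165,0,-0.17,-0.56],[255,-0.215,-0.005,-0.17,-0.7],[255,-0.265,-0.01,-0.17,-0.84],[255,-0.315,-0.015,-0.17,-0.98],[255,-0.36,-0.02,-0.17,-1.12]],
])

```text
clock: 7.6
eef_pos: [0.4899, 0.0656, 0.2506]
ee_rot: [-0.0, 0.232, 0.973, -0.0]
wrist_force: [0.4, 0.6, 0.9]
gripper_width: 0.0002
gripper_force: 0.0
```

```bash
python3 - <<'E'
from h import *
s=sense(); print(s['clock'],s['eef_pos'],s['ee_rot'],s['q'])
get_image('side')
for n in('stop_top','guard_ledge','guard_edge'):
  for r in landmark_of('side',n)[:2]: print(n,r)
E
```

```text
7.6 [0.48992929 0.06556758 0.2505504 ] [-8.21969156e-05  2.31652319e-01  9.72798638e-01 -7.88085829e-05] [-6.71136561e-03  1.68430522e-01  1.67615418e+00 -1.21066179e-04
  1.29720361e+00 -1.10992324e+00]
stop_top {'centre': [149.4, 259.6], 'score': 0.68}
stop_top {'centre': [233.6, 298.9], 'score': 0.56}
guard_ledge {'centre': [251.4, 168.7], 'score': 0.9}
guard_edge {'centre': [245.4, 180.9], 'score': 0.62}
```

jog_arm([
  [[255,0,0,0,-0.14],[255,0,0,0,-0.28],[255,0,0,0,-0.42],[255,0,0,0,-0.451],[255,0,0,0,-0.451]],
])

```text
clock: 8.3
eef_pos: [0.4906, 0.0691, 0.2506]
ee_rot: [-0.0, 0.011, 1.0, 0.0]
wrist_force: [-0.0, -0.3, 0.0]
gripper_width: 0.0005
gripper_force: 0.0
```

jog_arm([
  [[255,0,-0.03,0,0],[255,0,-0.058,0.02,0],[255,0,-0.058,0.06,0],[255,0,-0.058,0.09,0],[255,0,-0.058,0.1,0],[255,0,-0.058,0.1,0]],
])

```text
clock: 8.9
eef_pos: [0.4883, 0.0103, 0.1497]
ee_rot: [-0.002, 0.011, 1.0, 0.0]
wrist_force: [0.4, 0.1, -0.2]
gripper_width: 0.0005
gripper_force: 0.0
```

```bash
python3 - <<'E'
from h import *
s=sense(); print(s['clock'],s['eef_pos'],s['ee_rot'],s['wrist_force'])
a=get_image('side'); b=get_image('wrist')
A=cv2.resize(a[100:220,180:300],(400,400),interpolation=2); B=cv2.resize(b[:,60:444],(400,400),interpolation=2)
cv2.imwrite('pics/p4.png',np.hstack([A,B])[:,:,::-1])
for r in landmark_of('wrist','guard_ledge')[:2]: print(r,atz('wrist',r['centre'],.176))
E
```

```text
8.9 [0.48830147 0.01031394 0.14967092] [-1.66141117e-03  1.11767356e-02  9.99936113e-01  3.00526961e-04] [ 0.42777029  0.12358701 -0.2213019 ]
```

View pics/p4.png

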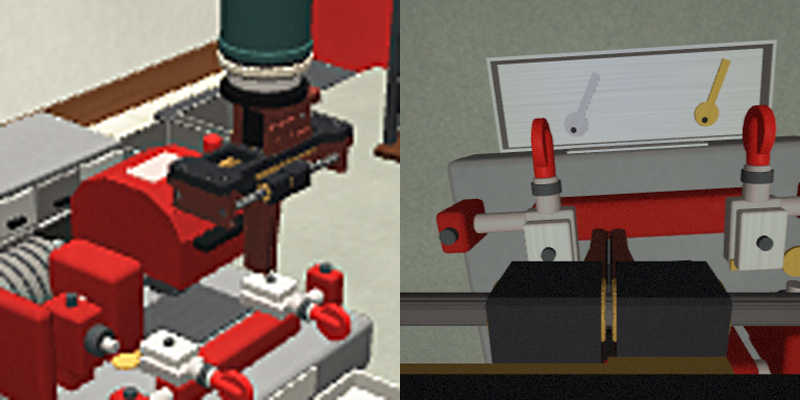

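The gripper stands squarely in front of the ledge. The tip at side-crop (262,272) is lower than the ledge at (215,235), and the keys and tray are clear. I'll approach until contact.

jog_arm([
  [[255,-0.01,-0.012,0,0],[255,-0.025,-0.013,0,0],[255,-0.03,-0.013,0,0],[255,-0.033,-0.013,0,0],[255,-0.035,-0.013,0,0],[255,-0.035,-0.013,0,0]],
])

```text
clock: 9.65
eef_pos: [0.5219, -0.0047, 0.1508]
ee_rot: [-0.002, 0.011, 1.0, -0.0]
wrist_force: [-4.7, -2.5, 4.7]
gripper_width: 0.0003
gripper_force: 2.7
```

Contact is at TCP x≈0.521, which matches the ledge. Now I'll follow the ledge arc, checking after the first part.

jog_arm([
  [[255,-0.004,0,-0.008,0],[255,-0.007,0,-0.018,0],[255,-0.011,0,-0.028,0],[255,-0.016,0,-0.037,0],[255,-0.021,0,-0.045,0],[255,-0.026,0,-0.054,0],[255,-0.026,0,-0.054,0]],
])

```text
clock: 10.35
eef_pos: [0.5474, -0.0038, 0.2057]
ee_rot: [-0.002, 0.011, 1.0, 0.001]
wrist_force: [-8.4, 2.9, 4.8]
gripper_width: 0.0003
gripper_force: 4.4
```

```bash
python3 - <<'E'
from h import *
s=sense(); print(s['clock'],s['eef_pos'],s['wrist_force'])
a=get_image('side'); b=get_image('scene')
A=cv2.resize(a[100:220,180:300],(400,400),interpolation=2); B=cv2.resize(b[140:260,190:310],(400,400),interpolation=2)
cv2.imwrite('pics/p5.png',np.hstack([A,B])[:,:,::-1])
E
```

```text
10.35 [ 0.54739132 -0.00379905  0.20573122] [-8.35360657  2.93097185  4.79428245]
```

View pics/p5.png

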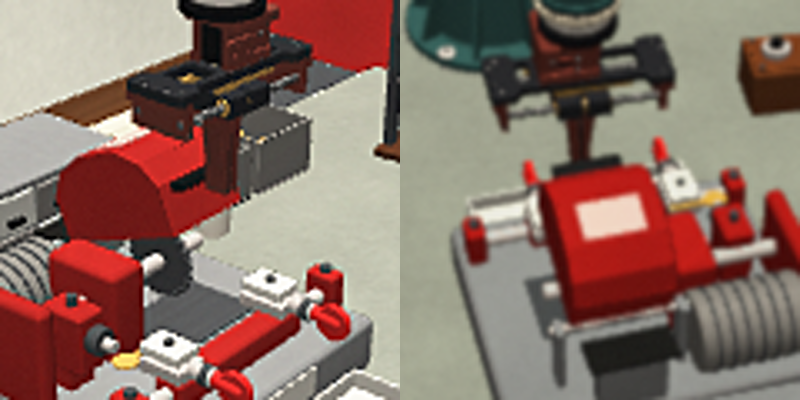

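The guard is about 20° up, with the cutter visible under it, and the finger sits properly against the ledge. I'll carry on along the arc.

jog_arm([
  [[255,-0.006,0,-0.008,0],[255,-0.013,0,-0.0155,0],[255,-0.02,0,-0.023,0],[255,-0.028,0,-0.0295,0],[255,-0.036,0,-0.035,0],[255,-0.045,0,-0.0405,0],[255,-0.054,0,-0.0455,0],[255,-0.063,0,-0.05,0],[255,-0.073,0,-0.0535,0],[255,-0.083,0,-0.0565,0]],
])

```text
clock: 11.45
eef_pos: [0.6341, -0.0069, 0.2616]
ee_rot: [0.0, 0.011, 1.0, -0.0]
wrist_force: [0.8, 0.4, 0.5]
gripper_width: 0.0003
gripper_force: 0.0
```

jog_arm([
  [[255,-0.01,0,-0.002,0],[255,-0.02,0,-0.004,0],[255,-0.03,0,-0.005,0],[255,-0.04,0,-0.005,0],[255,-0.053,0,-0.0045,0],[255,-0.053,0,-0.0045,0],[255,-0.053,0,-0.0045,0]],
])

```text
clock: 12.15
eef_pos: [0.6858, -0.0079, 0.2654]
ee_rot: [-0.001, 0.011, 1.0, 0.0]
wrist_force: [0.4, -0.4, -0.0]
gripper_width: 0.0006
gripper_force: 0.0
```

```bash
python3 - <<'E'
from h import *
s=sense(); print(s['clock'],s['eef_pos'],s['wrist_force'])
a=get_image('side'); b=get_image('scene')
A=cv2.resize(a[100:220,160:280],(400,400),interpolation=2); B=cv2.resize(b[140:260,190:310],(400,400),interpolation=2)
cv2.imwrite('pics/p6.png',np.hstack([A,B])[:,:,::-1])
E
```

```text
12.15 [ 0.68581065 -0.00789118  0.26539667] [ 0.43349164 -0.39734358 -0.0116101 ]
```

View pics/p6.png

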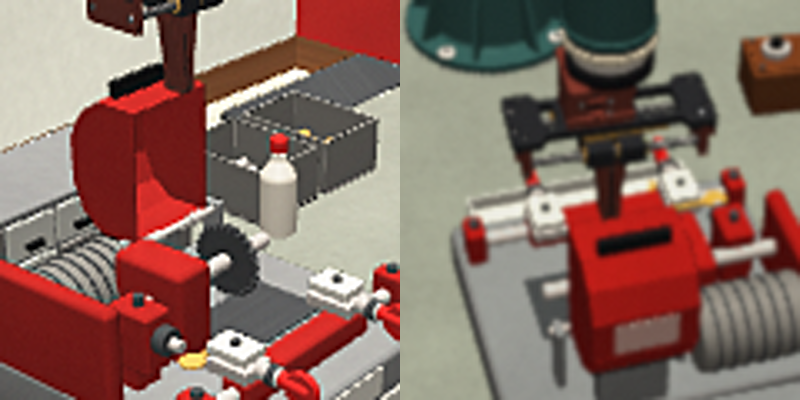

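The guard lies back on its rest with the ledge on top, and the finger hovers free above it. Now I'll withdraw upwards and check.

jog_arm([
  [[255,0,0,-0.02,0],[255,0.01,0,-0.05,0],[255,0.04,0,-0.08,0],[255,0.08,0,-0.1,0],[255,0.12,0,-0.1,0],[255,0.12,0,-0.1,0],[255,0.12,0,-0.1,0],[255,0.12,0,-0.1,0]],
])

```text
clock: 13.05
eef_pos: [0.5667, -0.0053, 0.3659]
ee_rot: [0.0, 0.011, 1.0, -0.0]
wrist_force: [-0.6, -0.1, -0.2]
gripper_width: 0.0002
gripper_force: 0.0
```

```bash
python3 - <<'E'
from h import *
s=sense(); print(s['clock'],s['eef_pos'],s['wrist_force'])
for c in ('side','scene'):
    im=get_image(c); cv2.imwrite(f'pics/{c}9.png',im[:,:,::-1])
    o=cv2.imread(f'pics/{c}0.png')
    for n in ('padlock','cylinder_lock','driver','guard_ledge','stop_top'): 
        print(c,n,[(np.round(r['centre'],1),round(r['score'],2)) for r in landmark_of(c,n)[:2]])
    if c=='side': A=np.hstack([cv2.resize(x[235:285,125:185],(400,333),interpolation=2) for x in (o,im[:,:,::-1])])
cv2.imwrite('pics/p7.png',A)
E
```

```text
13.05 [ 0.56671885 -0.00533805  0.36588512] [-0.55613835 -0.0868074  -0.17695   ]
side padlock [(array([142.4, 260. ]), 0.55)]
side cylinder_lock [(array([192.7, 292.7]), 0.87)]
side driver [(array([131. , 332.5]), 0.98)]
side guard_ledge [(array([201. , 120.4]), 0.72)]
side stop_top [(array([231.8, 298.7]), 0.73), (array([149.1, 259.1]), 0.59)]
scene padlock [(array([349.4, 226.4]), 0.59)]
scene cylinder_lock [(array([325.9, 190.9]), 0.57)]
scene driver [(array([371.3, 189.4]), 0.65)]
scene guard_ledge [(array([259.4, 212.5]), 0.75), (array([337.4, 208.7]), 0.22)]
scene stop_top [(array([259., 212.]), 0.51), (array([321.4, 144.5]), 0.48)]
```

View pics/p7.png

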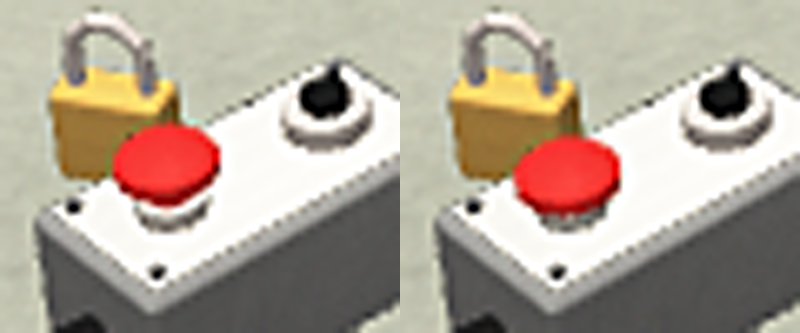

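Comparing before (left) and after (right), the mushroom sits about 2 px lower, which is the full 6 mm. The padlock and start button are unchanged, and the guard stays back with the arm clear.

```bash
python3 -c "
from rig import *
print(finish_job())"
```

```text
the job is handed in; nothing more can be done
None
```

The job is handed in at about 13 s: the stop button was pushed fully in first and stayed in, then the guard was pushed over and lies back on its rest; the arm is clear, and the locks, screwdriver and start button look untouched (I did not re-measure the two keys at the end).

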